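Push the candle jar aside and square the book into the desk organiser's corner

ROBOT

A 6-joint arm with a two-finger parallel gripper is mounted at the origin on the work surface. World frame = base frame: x ahead of the robot, y to its left, z up, the work surface at z = 0. Lengths are in m, angles in rad, forces in N, time in s.
With the tool pointing down it reaches from about 0.35 to 0.85 m from the base axis. Payload 8.1 kg.
Tool frame: the origin (TCP) lies at the very end of the fingers, on their centre line; the grasp point (between the pads) lies 19 mm behind it; z points along the fingers, y is the line along which they close (so a half turn about z gives the same grasp; the last joint's range is limited). The gripper opens to 93 mm and grips with 3 to 60 N. Pads are 15 mm wide; open, the fingers measure 128 mm over their backs; the gripper's body (75 mm by 188 mm) begins 65 mm behind the grasp point.
Start: joints at [1.08, 0.13, 1.488, -0, 1.523, -0.085], TCP at [0.237, 0.551, 0.219] pointing down, gripper open.
Joint ranges: [-2.96, 2.96], [-0.89, 2.26], [0.02, 2.5], [-1.34, 4.48], [0, 2.73], [-2.66, 2.66]. Speed limits (rad/s): [2.39, 2.39, 2.79, 3.14, 3.14, 3.14].

INTERFACE

Orientations are given as a rotation vector (axis times angle).
In Python, from plant import monitor, eyes, ticket gives the robot as it stands.
- The arm moves only by the tool arm_command, never from a script. Its argument "deltas" is a list that holds one entry, the list of rows, each a list of 6 numbers: the shift along the world's x, y, z in cm, then the turn, a rotation vector about the world's x, y, z in degrees. In form: [[[tx, ty, tz, rx, ry, rz], ...]]. A call has 1 to 12 rows; each row shifts and turns the commanded pose from where the row before left it; what a row does not reach is not made up. A row lasts 1/12 s, in which the tool goes at most 41.7 mm and 7.16 degrees, less where a joint would pass 70% of its speed; a pose out of reach is approached as far as the arm can. A call is refused whole if a number of a shift passes 4.17 or a number of a turn 7.16, either way. A call with a gripper value outside its range is refused whole. "gripper" is the opening, from -1 (shut) to 1 (fully open), set as the call begins (left out, the last holds). The fingers move at their own pace and stop on an object; "squeeze" is the grip in N (left out, the last holds). Time passes only in rows, so rows that do not move let the fingers close. It gives the time, the measured TCP pose, the force, the opening and the grip force at its end, in the units of the state.
- monitor.read_state(): the state, without advancing time (a new reading comes with each control period).
- eyes.read_camera(name): name is "side" or "top" or "wrist"; returns the picture (480x640x3 uint8, blue, green, red); there is no depth.
- eyes.camera_model(name): a dict with "fx", "fy", "cx", "cy" (pixels), "rvec" (rotation vector, rad) and "tvec" (3), from world to camera coordinates, as OpenCV has them. Camera axes: x right, y down, z forward; pixel columns grow to the right and rows downward; lengths in m; the calibration is good to about 2 mm. A picture is of the moment at which its call begins: read the wrist's pose just before it. camera_model takes no time and is no camera call; for the wrist camera it gives the pose at the moment of the call.
- ticket.close_job(): hands the job in; it is judged then, once.
The state is a dict: "t": time; "q": joint angles; "dq": joint speeds; "joint_torque": joint torques, N m; "tool_pos": TCP position; "orientation": TCP orientation; "force": force on the tool from outside, world axes, zero at the start; "wrist_torque": the same for the moment, N m; "opening": finger opening in m; "gripper_force": force on a finger pad.
Only numpy, scipy, OpenCV 4.12 (cv2) and the standard library are available. Lean on these libraries where they do the work, as an engineer would, in place of code of your own. Each camera call takes 0.05 s, during which the arm holds its last target. There are 200 camera calls.

TASK

The white candle jar stands where the red book belongs. First push the jar along the desk until it stands wholly on the round felt mark; then push the book along the desk into the corner of the oak organiser, flush against both the long back rail and the short side rail. Only push them with the fingers: do not lift, carry or tip the jar or the book, and leave everything else on the desk where it is.

Things in the scene. Friction and masses are not known exactly. Their poses are not given: they have to be found in the camera images.
- organiser: Light oak desk organiser, fixed. Origin: INSIDE corner of its two rails, at desk height. Rails 30 mm high, 20 thick. Back rail: inner face at x = 0, from y = -380 to +20 mm, two pencils in its top groove. Short side rail: inner face at y = 0, from x = -70 mm to 0. Own +x points away from the robot into the back rail, +y into the side rail; the book belongs at negative x and y
- mark: round grey felt mark with a blue border on the desk, 124 mm across, paper thin (things slide over it freely), beyond the side rail (towards +y). Origin at its centre
- jar: squat round white stoneware candle jar with a dark grey lid (all one piece), 92 mm in diameter, 52 mm high, about 0.4 kg; too wide for the fingers to span. Origin at the centre of its underside
- book: red hardback book lying flat, 130 mm along its own x, 190 mm along its own y, 28 mm thick, about 0.4 kg, a rigid block. Origin at the centre of its underside. At home its own axes are parallel to the organiser's and its centre lies at x = -65, y = -95 mm in the organiser's frame
- mug: blue mug, 80 mm across, 90 mm high, beyond the side rail; origin at the centre of its underside; leave it alone
- glue: orange glue stick standing upright, 30 mm across, 86 mm high, on the robot's side of the work; origin at the centre of its underside; leave it alone
- tape: roll of clear tape lying flat, 70 mm across, 20 mm high, left of the mark; origin at the centre of its underside; leave it alone
- case: grey spectacle case, 60 x 160 x 40 mm, behind the organiser; origin at the centre of its underside; leave it alone
- phone: black phone lying flat, 150 mm along its x, 72 mm along its y, 9 mm thick, to the right of the book; origin at the centre of its underside; leave it alone
- clips: small glass jar with brass cap, 60 mm across, 60 mm high, behind the organiser; origin at the centre of its underside; leave it alone
- stapler: black stapler, 36 mm along its x, 130 mm along its y, 39 mm high, on the robot's side of the work; origin at the centre of its underside; leave it alone
There are look-alikes about, which are no part of the job. What is meant by the jar is not orange, and is the larger of those in its own colour. Several things have the shape of the book; the one meant has the colours described above.

How it is judged:
By the outcome, as a careful person would: the job done as asked, in the order asked, and still so for the second after the job is handed in, with the robot touching nothing.
It also fails if it takes over 67 s, if anything falls off the work surface, if the arm or the gripper's body presses on something with over 40 N, if the wrist force passes 120 N, or if a joint passes its speed limit or range.

## Working session

There is one attempt and no reset: what is moved stays moved. The work goes in short steps, Python scripts to look and compute and a tool call to move; the robot and the scene stay as the last step left them, time stands still between calls to the robot, and variables do not carry over. Pictures are saved under pics/ and viewed, at most 10 in all, crops included, and the job is handed in when it is done.

Besides the shell and the picture viewer there is one more tool, called after "Emit:" by a JSON object that holds its "api" and its "payload". arm_command: Moves the arm, as the interface text tells. Its arguments: {"type":"object","properties":{"deltas":{"type":"array"},"gripper":{"type":"number"},"squeeze":{"type":"number"}},"required":["deltas"]}

```bash
mkdir -p pics
cat > h.py <<'E'
import numpy as np, cv2
from plant import monitor, eyes, ticket
def snap(n,f):
    m=eyes.camera_model(n); im=eyes.read_camera(n); cv2.imwrite('pics/'+f,im); np.save('pics/'+f+'.npy',np.r_[m['fx'],m['fy'],m['cx'],m['cy'],np.ravel(m['rvec']),np.ravel(m['tvec'])]); return im
def ld(f):
    a=np.load('pics/'+f+'.npy'); return np.array([[a[0],0,a[2]],[0,a[1],a[3]],[0,0,1]]),a[4:7],a[7:10]
def ray(f,uv):
    K,r,t=ld(f); R=cv2.Rodrigues(r)[0]; d=np.linalg.inv(K)@np.array([uv[0],uv[1],1.]); return -R.T@t, R.T@d
def at(f,uv,z):
    o,d=ray(f,uv); return o+d*(z-o[2])/d[2]
def tri(f1,p1,f2,p2):
    o1,d1=ray(f1,p1);o2,d2=ray(f2,p2)
    s=np.linalg.lstsq(np.c_[d1,-d2],o2-o1,rcond=None)[0]
    a,b=o1+d1*s[0],o2+d2*s[1]; return (a+b)/2,np.linalg.norm(a-b)
def proj(f,P):
    K,r,t=ld(f); return cv2.projectPoints(np.atleast_2d(np.float64(P)),r,t,K,None)[0][:,0]
E
python3 -c "
from h import *
snap('top','t0.png');snap('side','s0.png')
for f in('t0.png','s0.png'):print(ld(f)[0][0],-cv2.Rodrigues(ld(f)[1])[0].T@ld(f)[2])
print(monitor.read_state())"
```

```text
[517.44608493   0.         315.85693875] [4.85311313e-01 1.07602788e-03 1.13025447e+00]
[473.19103431   0.         322.19120994] [-0.13098888 -0.63160501  0.69673702]
{'t': 0.1, 'q': array([ 1.07961294e+00,  1.31111441e-01,  1.48918755e+00,  2.04051426e-05,
        1.52299816e+00, -8.53956626e-02]), 'dq': array([ 0.00102889, -0.00246158, -0.00237294, -0.00170205,  0.00027431,
       -0.00089478]), 'joint_torque': array([ 7.09808046e-04, -5.61334062e+01, -4.93099988e+01,  7.70000531e-02,
        2.89612496e-02, -6.58764861e-05]), 'tool_pos': array([0.23656769, 0.55082454, 0.21766751]), 'orientation': array([-6.32945319e-01, -3.07665576e+00,  2.55741344e-03]), 'force': array([ 0.65761943, -0.60829169,  0.07414646]), 'wrist_torque': array([-0.01613584, -0.00743838, -0.02166299]), 'gripper_force': 0.0, 'opening': 0.09293605526000749}
```

View pics/t0.png

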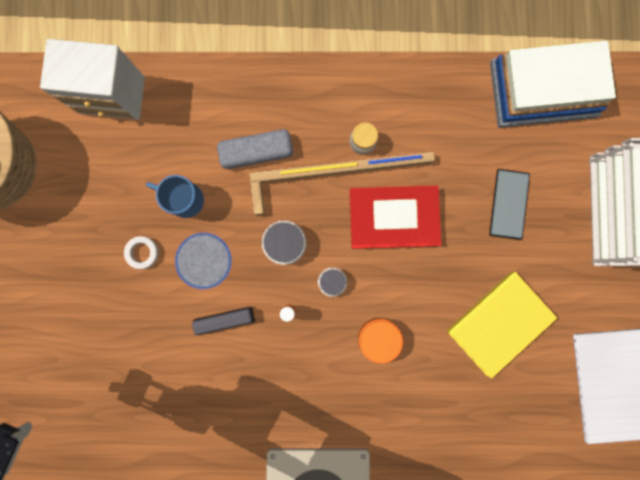

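View pics/s0.png

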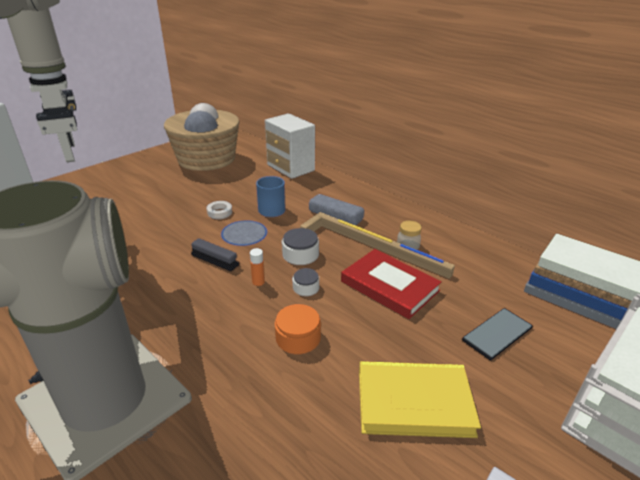

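The top view shows the jar at (284,243), the mark at (203,260), the red book with corners near (350,188) to (440,247), and the rail corner near (259,181). The side view shows the same items, with the jar lid near (300,239). The orange jar, small jar and yellow book are decoys.

Run:
```python
from h import *
a=cv2.imread('pics/t0.png');b=cv2.imread('pics/s0.png')
cv2.imwrite('pics/tc.png',cv2.resize(a[130:290,160:450],None,fx=2.75,fy=2.75,interpolation=cv2.INTER_CUBIC))
cv2.imwrite('pics/sc.png',cv2.resize(b[195:325,205:465],None,fx=3,fy=3,interpolation=cv2.INTER_CUBIC))
for n,im in(('t',a),('s',b)):
    H=cv2.cvtColor(im,cv2.COLOR_BGR2HSV)
    red=cv2.inRange(H,(0,200,60),(5,255,255))|cv2.inRange(H,(174,180,60),(180,255,255))
    c=max(cv2.findContours(red,0,2)[0],key=cv2.contourArea)
    print(n,'book',cv2.contourArea(c),cv2.approxPolyDP(c,4,True)[:,0].tolist(), cv2.boxPoints(cv2.minAreaRect(c)).round(1).tolist())
    cool=((im[...,0].astype(int)-im[...,2])>-8).astype(np.uint8)*255
    for c in cv2.findContours(cool,0,2)[0]:
        if 250<cv2.contourArea(c)<6000:
            e=cv2.fitEllipse(c);print('  cool',np.round(e[0],1),np.round(e[1],1),round(e[2]),cv2.contourArea(c))
```

```text
t book 1368.5 [[436, 188], [432, 196], [426, 188], [414, 195], [416, 190], [410, 193], [405, 188], [374, 189], [383, 197], [398, 189], [406, 195], [401, 196], [421, 192], [432, 199], [426, 206], [420, 200], [431, 216], [420, 221], [424, 230], [419, 233], [424, 235], [418, 237], [417, 231], [408, 236], [405, 232], [410, 231], [369, 235], [371, 223], [363, 221], [369, 211], [362, 206], [357, 210], [359, 204], [355, 210], [352, 204], [357, 217], [353, 229], [361, 225], [365, 232], [355, 229], [356, 244], [372, 246], [376, 237], [381, 244], [390, 239], [390, 246], [408, 244], [409, 238], [411, 245], [420, 235], [437, 244], [437, 225], [429, 219], [438, 218], [432, 211], [437, 208], [426, 207], [437, 204], [431, 198]] [[351.1000061035156, 189.89999389648438], [436.70001220703125, 186.5], [439.0, 244.0], [353.3999938964844, 247.5]]
  cool [ 62.1 405. ] [ 49.8 110.3] 0 568.5
  cool [222.7 320.9] [14.2 80.2] 78 744.5
  cool [332.4 281.7] [23.6 24. ] 90 441.0
  cool [202.7 260.5] [55.1 55.6] 53 2402.5
  cool [283.4 242. ] [37.9 38.4] 95 1143.0
  cool [177.2 195.4] [37.1 55.3] 113 1506.0
  cool [509.6 203.5] [34.9 81.6] 6 1939.5
  cool [254.4 149. ] [28.7 87.9] 80 1796.5
  cool [416.7 206.3] [131.6 271.5] 0 1517.0Traceback (most recent call last):
  File "<stdin>", line 8, in <module>
ValueError: max() iterable argument is empty
```

View pics/tc.png

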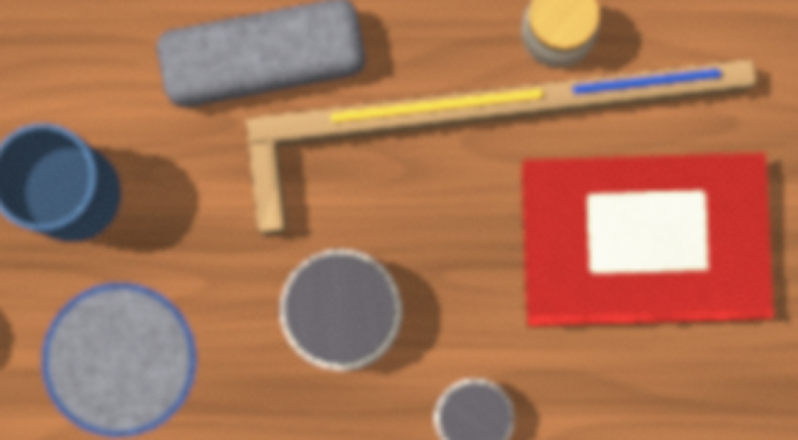

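View pics/sc.png

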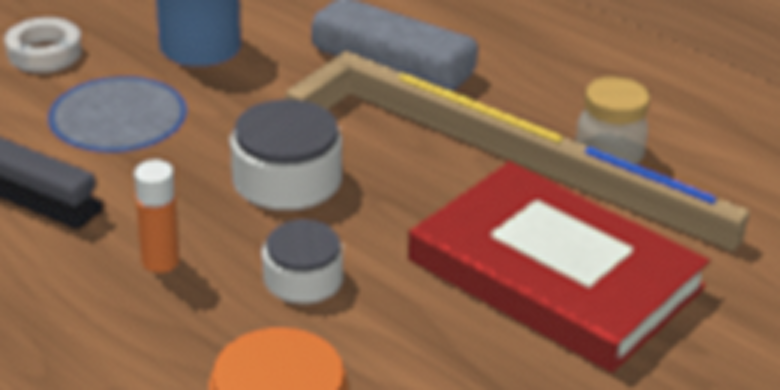

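The crops give the book top corners at (523,160), (766,153), (772,317) and (528,319) in the top crop. The inside rail corner is near (276,143) and the back rail's right outer end is near (752,62).

```bash
cat > m1.py <<'E'
from h import *
T=lambda u,v:((u+.5)/2.75-.5+160,(v+.5)/2.75-.5+130)
S=lambda u,v:((u+.5)/3-.5+205,(v+.5)/3-.5+195)
t,s='t0.png','s0.png'
for n,p,q in[('TL',(523,160),(512,165)),('TR',(766,153),(708,262)),('BR',(772,317),(615,345)),('BL',(528,319),(410,235)),('jarlid',(341,309),(287,130)),('smalllid',(475,418),(303,245)),('mark',(119,359),(118,113)),
  ('railEndOuter',(752,62),(747,212)),('sideTipOuterTop',(260,232),(289,95)),('glueTop',(0,0),(154,168))]:
    if n=='glueTop': p=((287-160)*2.75,(314-130)*2.75)
    P,e=tri(t,T(*p),s,S(*q)); print(n,P.round(4),round(e,4))
for n,p in[('outer corner',(248,121)),('inner',(276,143)),('endOut',(752,62)),('endIn',(756,86)),('tipL',(260,232)),('tipR',(283,230))]: print(n,at(t,T(*p),.03).round(4))
for n,p in [('jar',(341,309))]: print(n,at(t,T(*p),.052).round(4))
c=[at(t,T(*p),.028) for p in [(523,160),(766,153),(772,317),(528,319)]]
print('book',np.mean(c,0).round(4),[round(np.linalg.norm(c[i]-c[i-1]),4) for i in range(4)],[np.degrees(np.arctan2(*(c[j]-c[i])[:2])) .round(2) for i,j in((1,0),(2,3))])
print('mark0',at(t,(202.7,260.5),0))
E
python3 m1.py
```

```text
TL [ 0.6683 -0.071   0.0211] 0.0014
TR [ 0.672  -0.2594  0.0232] 0.0034
BR [ 0.5436 -0.2628  0.0241] 0.0021
BL [ 0.5418 -0.073   0.0187] 0.0031
jarlid [0.5484 0.0711 0.0458] 0.0018
smalllid [ 0.4651 -0.0316  0.0287] 0.0021
mark [ 0.5112  0.2509 -0.0031] 0.0021
railEndOuter [ 0.7437 -0.2491  0.0267] 0.0021
sideTipOuterTop [0.6111 0.135  0.0234] 0.0011
glueTop [0.4019 0.062  0.085 ] 0.0021
outer corner [0.697  0.1446 0.03  ]
inner [0.6797 0.1227 0.03  ]
endOut [ 0.7436 -0.2492  0.03  ]
endIn [ 0.7247 -0.2521  0.03  ]
tipL [0.6099 0.1346 0.03  ]
tipR [0.6115 0.1168 0.03  ]
jar [0.5487 0.07   0.052 ]
book [ 0.6064 -0.1665  0.028 ] [np.float64(0.1243), np.float64(0.1898), np.float64(0.1282), np.float64(0.1892)] [np.float64(-1.68), np.float64(-0.49)]
mark0 [0.51132572 0.25009495 0.        ]
```

Emit:
{"api": "arm_command", "payload": {"deltas": [[[1.6,-2.8,0,0,0,-2.75],[1.6,-2.8,0,0,0,-2.75],[1.6,-2.8,0,0,0,-2.75],[1.6,-2.8,0,0,0,-2.75],[1.6,-2.8,0,0,0,-2.75],[1.6,-2.8,0,0,0,-2.75],[1.6,-2.8,0,0,0,-2.75],[1.6,-2.8,0,0,0,-2.75],[1.6,-2.8,0,0,0,-2.75],[1.6,-2.8,0,0,0,-2.75],[1.6,-2.8,0,0,0,-2.75],[1.6,-2.8,0,0,0,-2.75]]], "gripper": 0.08}}

```text
t: 1.1
tool_pos: [0.4291, 0.2137, 0.2183]
orientation: [-1.484, -2.769, 0.0]
force: [-0.5, 0.3, -0.4]
opening: 0.0505
gripper_force: 0.0
```

Emit:
{"api": "arm_command", "payload": {"deltas": [[[1.7,-2.8,0,0,0,-2.75],[1.7,-2.8,0,0,0,-2.75],[1.7,-2.8,0,0,0,-2.75],[1.7,-2.8,0,0,0,-2.75],[1.7,-2.8,0,0,0,-2.75],[1.7,-2.8,0,0,0,-2.75],[1.7,-2.8,0,0,0,-2.75],[1.7,-2.7,0,0,0,-2.75],[0,0,0,0,0,0],[0,0,0,0,0,0]]]}}

```text
t: 1.93
tool_pos: [0.5648, -0.0091, 0.2177]
orientation: [-1.985, -2.434, 0.001]
force: [-0.1, 0.2, -0.5]
opening: 0.05
gripper_force: 0.0
```

Emit:
{"api": "arm_command", "payload": {"deltas": [[[0,0,-2.5,0,0,0],[0,0,-3,0,0,0],[0,0,-3,0,0,0],[0,0,-3,0,0,0],[0,0,-3,0,0,0],[0,0,-2.5,0,0,0],[0,0,-1.5,0,0,0],[0,0,-1.1,0,0,0],[0,0,0,0,0,0],[0,0,0,0,0,0]]]}}

```text
t: 2.77
tool_pos: [0.5645, -0.007, 0.0227]
orientation: [-1.981, -2.438, 0.0]
force: [0.0, -0.7, 0.4]
opening: 0.0504
gripper_force: 0.0
```

Emit:
{"api": "arm_command", "payload": {"deltas": [[[-0.2,0.8,0,0,0,0],[-0.2,0.8,0,0,0,0],[-0.2,0.8,0,0,0,0],[-0.2,0.7,0,0,0,0],[-0.1,0.6,0,0,0,0],[-0.1,0.6,0,0,0,0],[-0.1,0.6,0,0,0,0],[-0.1,0.6,0,0,0,0],[-0.1,0.6,0,0,0,0],[-0.1,0.6,0,0,0,0],[-0.1,0.6,0,0,0,0],[-0.1,0.6,0,0,0,0]]]}}

```text
t: 3.77
tool_pos: [0.549, 0.0717, 0.0228]
orientation: [1.982, 2.437, 0.0]
force: [0.5, -5.2, 4.2]
opening: 0.0503
gripper_force: 3.0
```

Emit:
{"api": "arm_command", "payload": {"deltas": [[[-0.15,0.7,0,0,0,0],[-0.15,0.7,0,0,0,0],[-0.15,0.7,0,0,0,0],[-0.15,0.7,0,0,0,0],[-0.15,0.7,0,0,0,0],[-0.15,0.7,0,0,0,0],[-0.15,0.7,0,0,0,0],[-0.15,0.7,0,0,0,0],[-0.15,0.7,0,0,0,0],[-0.15,0.7,0,0,0,0],[-0.15,0.7,0,0,0,0],[-0.15,0.7,0,0,0,0]]]}}

```text
t: 4.77
tool_pos: [0.5307, 0.1558, 0.0227]
orientation: [1.982, 2.437, -0.0]
force: [0.6, -5.5, 5.7]
opening: 0.0504
gripper_force: 3.0
```

```bash
python3 -c "
from h import *
im=snap('side','s1.png'); cv2.imwrite('pics/s1c.png',cv2.resize(im[150:350,170:470],None,fx=2.6,fy=2.6,interpolation=cv2.INTER_CUBIC))"
```

```text
(no output)
```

View pics/s1c.png

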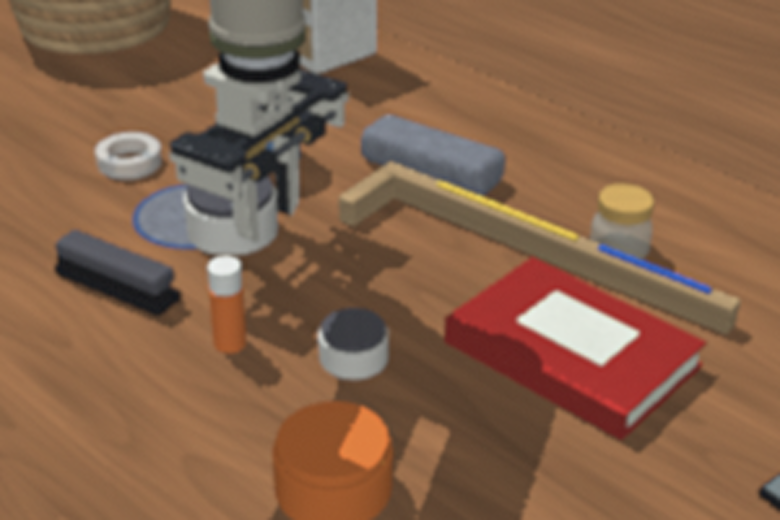

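The jar is in the cradle at crop (230,215), entering the mark, and nothing else has moved. I'll finish the push and back off.

Emit:
{"api": "arm_command", "payload": {"deltas": [[[-0.15,0.7,0,0,0,0],[-0.15,0.7,0,0,0,0],[-0.15,0.7,0,0,0,0],[-0.15,0.7,0,0,0,0],[-0.15,0.7,0,0,0,0],[-0.1,0.6,0,0,0,0],[-0.1,0.4,0,0,0,0],[-0.1,0.3,0,0,0,0],[0,0.1,0,0,0,0],[0,0,0,0,0,0]]]}}

```text
t: 5.65
tool_pos: [0.5199, 0.2047, 0.0224]
orientation: [-1.981, -2.437, 0.0]
force: [-0.1, -0.3, -0.0]
opening: 0.0503
gripper_force: 0.4
```

Emit:
{"api": "arm_command", "payload": {"deltas": [[[0.1,-0.5,0,0,0,0],[0.3,-1.4,0,0,0,0],[0.4,-2,0,0,0,0],[0,-2,3,0,0,0],[0,-2,3.2,0,0,0],[0,-2,3.2,0,0,0],[0,-3,2,0,0,0],[0,-3.5,0,0,0,0],[0,-4,0,0,0,0],[0,-4,0,0,0,0]]]}}

```text
t: 6.48
tool_pos: [0.5284, -0.0413, 0.1374]
orientation: [1.981, 2.437, 0.002]
force: [0.2, 0.4, -0.3]
opening: 0.0499
gripper_force: 0.0
```

Run:
```python
from h import *
im=snap('top','t1.png'); print(monitor.read_state()['tool_pos'])
cv2.imwrite('pics/t1c.png',cv2.resize(im[130:290,160:450],None,fx=2.75,fy=2.75,interpolation=cv2.INTER_CUBIC))
```

```text
[ 0.52807824 -0.04839073  0.13708146]
```

View pics/t1c.png

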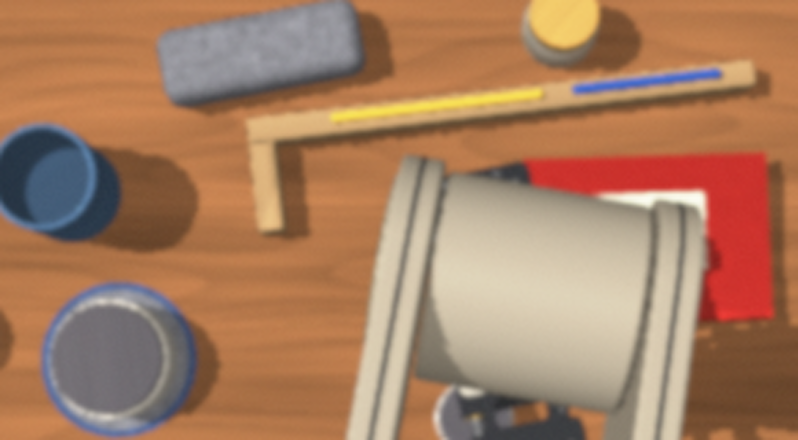

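Jar lid is at crop (108,358), which puts the jar about 3 mm off the mark's centre and well inside it. Next is the book.

Emit:
{"api": "arm_command", "payload": {"deltas": [[[1.1,-3.2,0,0,0,-0.6],[1.1,-3.2,0,0,0,-0.6],[1.1,-3.2,0,0,0,-0.6],[1.1,-3.2,0,0,0,-0.6],[1.0,-3.1,0,0,0,-0.6],[1.0,-3.1,0,0,0,-0.6],[1.0,-3.1,0,0,0,-0.6],[1.0,-3.1,0,0,0,-0.7],[0,0,0,0,0,0],[0,0,0,0,0,0]]], "gripper": 0.5}}

```text
t: 7.37
tool_pos: [0.6118, -0.2934, 0.1354]
orientation: [-2.087, -2.346, -0.0]
force: [0.5, 1.4, 1.2]
opening: 0.0695
gripper_force: 0.0
```

Emit:
{"api": "arm_command", "payload": {"deltas": [[[0,0,-2,0,0,0],[0,0,-2.5,0,0,0],[0,0,-2.5,0,0,0],[0,0,-2.5,0,0,0],[0,0,-1.7,0,0,0],[0,0,-1.1,0,0,0],[0,0,0,0,0,0],[0,0,0,0,0,0]]]}}

```text
t: 8.03
tool_pos: [0.6121, -0.2909, 0.0136]
orientation: [-2.083, -2.35, -0.0]
force: [0.0, -0.9, 0.2]
opening: 0.0695
gripper_force: 0.0
```

Emit:
{"api": "arm_command", "payload": {"deltas": [[[-0.09,0.8,0,0,0,0],[-0.09,0.8,0,0,0,0],[-0.09,0.6,0,0,0,0],[-0.09,0.6,0,0,0,0],[-0.09,0.7,0,0,0,0],[-0.09,0.7,0,0,0,0],[-0.09,0.7,0,0,0,0],[-0.09,0.7,0,0,0,0],[-0.09,0.7,0,0,0,0],[-0.09,0.7,0,0,0,0],[-0.09,0.7,0,0,0,0],[-0.09,0.7,0,0,0,0]]]}}

```text
t: 9.03
tool_pos: [0.6014, -0.2071, 0.0136]
orientation: [-2.085, -2.35, 0.0]
force: [1.4, -4.7, 3.5]
opening: 0.0696
gripper_force: 2.1
```

Emit:
{"api": "arm_command", "payload": {"deltas": [[[-0.09,0.8,0,0,0,0],[-0.09,0.8,0,0,0,0],[-0.09,0.8,0,0,0,0],[-0.09,0.8,0,0,0,0],[-0.09,0.8,0,0,0,0],[-0.09,0.8,0,0,0,0],[-0.09,0.8,0,0,0,0],[-0.09,0.8,0,0,0,0],[-0.09,0.7,0,0,0,0],[-0.09,0.6,0,0,0,0],[0,0,0,0,0,0]]]}}

```text
t: 9.95
tool_pos: [0.592, -0.1289, 0.0132]
orientation: [-2.083, -2.35, -0.0]
force: [-1.1, 0.5, -0.6]
opening: 0.0696
gripper_force: 0.0
```

```bash
cat >> h.py <<'E'
C=np.array([.6795,.1224]);th=np.radians(6.75);R2=np.array([[np.cos(th),-np.sin(th)],[np.sin(th),np.cos(th)]])
def org(p): return (R2.T@(np.asarray(p)[:2]-C)*1000).round(1)
E
python3 - <<'E'
from h import *
im=snap('side','s2.png'); print(org(monitor.read_state()['tool_pos']))
cv2.imwrite('pics/s2c.png',cv2.resize(im[170:340,215:475],None,fx=3,fy=3,interpolation=cv2.INTER_CUBIC))
E
```

```text
[-116.6 -239.7]
```

View pics/s2c.png

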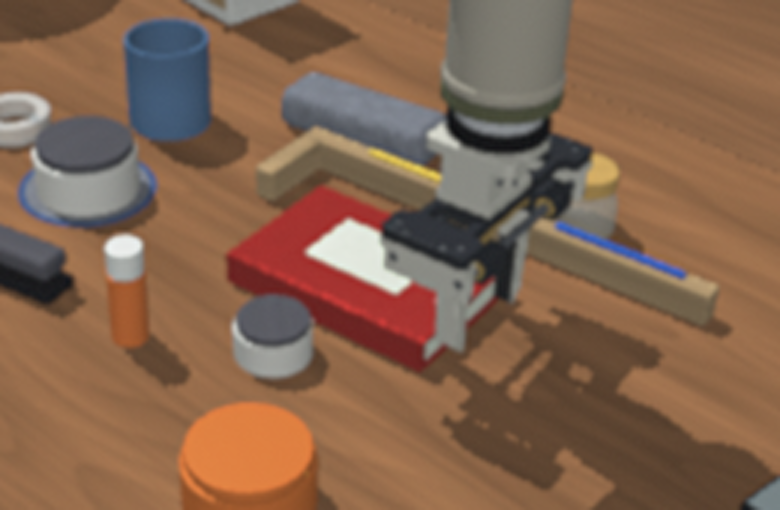

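Emit:
{"api": "arm_command", "payload": {"deltas": [[[-0.08,0.7,0,0,0,0],[-0.08,0.7,0,0,0,0],[-0.08,0.7,0,0,0,0],[-0.08,0.7,0,0,0,0],[-0.08,0.6,0,0,0,0],[-0.05,0.4,0,0,0,0],[0,0,0,0,0,0],[0.1,-0.6,0,0,0,0],[0.1,-1.4,0,0,0,0],[0,-1,2,0,0,0],[0,0,3,0,0,0],[0,0,3,0,0,0]]]}}

```text
t: 11.0
tool_pos: [0.589, -0.1246, 0.0935]
orientation: [-2.085, -2.347, 0.002]
force: [0.7, 0.2, 0.5]
opening: 0.0699
gripper_force: 0.0
```

Run:
```python
from h import *
s=monitor.read_state();print(s['tool_pos'],org(s['tool_pos']),s['q'])
print('goal start', C+R2@np.array([-.187,-.095]))
```

```text
[ 0.58895024 -0.12462759  0.09345307] [-119.  -234.7] [-2.93541278e-01  2.28851380e-01  1.61134603e+00 -2.40480572e-04
  1.30393707e+00 -4.11226262e-01]
goal start [0.50496225 0.006079  ]
```

Emit:
{"api": "arm_command", "payload": {"deltas": [[[0,0,2,0,0,-7],[-0.7,1.1,1,0,0,-7],[-0.7,1.1,0,0,0,-7],[-0.7,1.1,0,0,0,-7],[-0.7,1.1,0,0,0,-7],[-0.7,1.1,0,0,0,-7],[-0.7,1.1,0,0,0,-7],[-0.7,1.1,0,0,0,-7],[-0.7,1.1,0,0,0,-7],[-0.7,1.1,0,0,0,-7],[-0.7,1.1,0,0,0,-7],[-0.7,1.1,0,0,0,-7]]], "gripper": 1}}

```text
t: 12.0
tool_pos: [0.5132, -0.0026, 0.124]
orientation: [3.123, 0.34, 0.001]
force: [0.8, -0.2, 0.1]
opening: 0.093
gripper_force: 0.0
```

Emit:
{"api": "arm_command", "payload": {"deltas": [[[-0.7,1.0,0,0,0,-6],[0,0,0,0,0,0],[0,0,0,0,0,0]]]}}

```text
t: 12.25
tool_pos: [0.5065, 0.0075, 0.124]
orientation: [3.135, 0.193, 0.001]
force: [-0.3, 0.6, -0.6]
opening: 0.0926
gripper_force: 0.0
```

Run:
```python
from h import *
s=monitor.read_state();print(s['t'],s['tool_pos'],org(s['tool_pos']),s['orientation'])
im=snap('wrist','w1.png');snap('side','s3.png');snap('top','t3.png')
im2=cv2.imread('pics/s3.png');
cv2.imwrite('pics/both.png',np.hstack([cv2.resize(im,(400,300)),cv2.resize(im2[150:330,205:445],(400,300))]))
```

```text
12.25 [0.50647166 0.0074629  0.12398689] [-185.3  -93.8] [3.13530881e+00 1.93318769e-01 1.19749276e-03]
```

View pics/both.png

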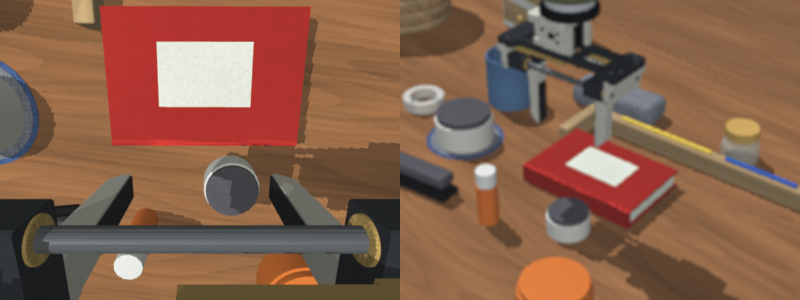

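The wrist picture (left half) shows the book with front corners at about (110,143) and (300,143), and the small jar lid at (231,186) between the fingers. I'll compute the clearances.

Run:
```python
from h import *
for n,p,z in[('TL',(100,6),.028),('TR',(310,7),.028),('BR',(303,140),.028),('BL',(110,140),.028),('sjar',(232,188),.035),('sjartop-edge-base',(231,156),.0)]:
    print(n,org(at('w1.png',(p[0]*1.6,p[1]*1.6),z)))
print(cv2.Rodrigues(ld('w1.png')[1])[0][2])
im=cv2.imread('pics/t3.png');H=cv2.cvtColor(im,cv2.COLOR_BGR2HSV)
im=cv2.imread('pics/w1.png');b=((im[...,2]>120)&(im[...,1]<70)&(im[...,0]<70)).astype(np.uint8)*255
b=cv2.morphologyEx(b,cv2.MORPH_OPEN,np.ones((5,5)));c=max(cv2.findContours(b,0,2)[0],key=cv2.contourArea)
a=cv2.approxPolyDP(cv2.convexHull(c),10,True)[:,0];print(a.tolist(),[org(at('w1.png',p,.028)) for p in a])
```

```text
TL [-54.1  -2. ]
TR [ -53.8 -191.2]
BR [-177.3 -198.3]
BL [-178.4   -0.2]
sjar [-228.  -126.5]
sjartop-edge-base [-203.7 -128.4]
[-0.26512053 -0.03369189 -0.96362646]
[[159, 10], [496, 11], [473, 232], [180, 232]] [array([-54.3,  -1.4]), array([ -53.7, -191.1]), array([-182.7, -191.3]), array([-183.7,   -2.3])]
```

Emit:
{"api": "arm_command", "payload": {"deltas": [[[-0.6,-0.7,0,0,0,-0.3],[-0.6,-0.8,0,0,0,0],[0,0,-2.5,0,0,0],[0,0,-2.5,0,0,0],[0,0,-2.5,0,0,0],[0,0,-2,0,0,0],[0,0,-1,0,0,0],[0,0,-0.5,0,0,0],[0,0,0,0,0,0],[0,0,0,0,0,0]]]}}

```text
t: 13.23
tool_pos: [0.4946, -0.0071, 0.0146]
orientation: [3.136, 0.179, 0.002]
force: [0.4, 1.2, -0.0]
opening: 0.0931
gripper_force: 0.0
```

Run:
```python
from h import *
s=monitor.read_state();print(s['t'],s['tool_pos'],org(s['tool_pos']),s['orientation'],s['force'])
```

```text
13.2333 [ 0.49463311 -0.00709506  0.01457034] [-198.8 -106.9] [3.13625046e+00 1.79329415e-01 1.56760670e-03] [ 0.4022767   1.21778105 -0.00338028]
```

Emit:
{"api": "arm_command", "payload": {"deltas": [[[0.5,0.06,0,0,0,0],[0.5,0.06,0,0,0,0],[0.5,0.06,0,0,0,0],[0.6,0.07,0,0,0,0],[0.6,0.07,0,0,0,0],[0.6,0.07,0,0,0,0],[0.6,0.07,0,0,0,0],[0.6,0.07,0,0,0,0],[0.6,0.07,0,0,0,0],[0.5,0.06,0,0,0,0],[0.1,0.01,0,0,0,0],[0,0,0,0,0,0]]]}}

```text
t: 14.23
tool_pos: [0.5518, 0.0001, 0.0136]
orientation: [-3.136, -0.18, -0.001]
force: [-0.6, 0.7, 0.7]
opening: 0.0928
gripper_force: 0.0
```

Emit:
{"api": "arm_command", "payload": {"deltas": [[[0.2,0.02,0,0,0,0],[0.1,0.01,0,0,0,0],[0,0,0,0,0,0]]]}}

```text
t: 14.48
tool_pos: [0.554, 0.0003, 0.0135]
orientation: [-3.136, -0.179, 0.0]
force: [-1.2, -0.6, -0.3]
opening: 0.0929
gripper_force: 0.8
```

Emit:
{"api": "arm_command", "payload": {"deltas": [[[0.1,0.01,0,0,0,0],[0.1,0.01,0,0,0,0],[0,0,0,0,0,0]]]}}

```text
t: 14.73
tool_pos: [0.5556, 0.0004, 0.0135]
orientation: [3.136, 0.18, -0.001]
force: [-4.3, -0.8, 2.6]
opening: 0.0929
gripper_force: 2.4
```

Emit:
{"api": "arm_command", "payload": {"deltas": [[[0.1,0.01,0,0,0,0],[0.1,0.01,0,0,0,0],[0,0,0,0,0,0]]]}}

```text
t: 14.98
tool_pos: [0.5557, 0.0004, 0.0134]
orientation: [3.136, 0.18, -0.008]
force: [-15.6, -1.9, 11.4]
opening: 0.0928
gripper_force: 7.7
```

Emit:
{"api": "arm_command", "payload": {"deltas": [[[-0.4,-0.04,0,0,0,0],[-0.8,-0.1,0,0,0,0],[-1.0,-0.1,0,0,0,0],[0,0,2.5,0,0,0],[0,0,3,0,0,0],[0,0,3,0,0,0],[0,0,1,0,0,7],[0.8,-0.9,0,0,0,7],[0.8,-0.9,0,0,0,7],[0.8,-0.9,0,0,0,7],[0.8,-0.9,0,0,0,7],[0.8,-0.9,0,0,0,7]]], "gripper": 1}}

```text
t: 15.98
tool_pos: [0.5767, -0.0471, 0.109]
orientation: [2.859, 1.3, 0.002]
force: [0.4, -0.6, 0.2]
opening: 0.0929
gripper_force: 0.0
```

Emit:
{"api": "arm_command", "payload": {"deltas": [[[0.9,-0.9,0,0,0,7],[0.9,-0.9,0,0,0,7],[0.9,-0.9,0,0,0,7],[0.9,-0.9,0,0,0,7],[0.9,-0.9,0,0,0,7],[0.9,-0.9,0,0,0,7],[0.9,-0.9,0,0,0,6],[0,0,0,0,0,0],[0,0,0,0,0,0]]], "gripper": 0.08}}

```text
t: 16.73
tool_pos: [0.6391, -0.1099, 0.1086]
orientation: [2.096, 2.34, 0.001]
force: [-0.3, 0.2, 0.3]
opening: 0.0504
gripper_force: 0.0
```

Run:
```python
from h import *
s=monitor.read_state();print(s['t'],s['tool_pos'],org(s['tool_pos']),s['orientation'],s['force'])
print((R2@(np.array([-65,-222])-org(s['tool_pos']))).round(1))
o=s['orientation'];print(2*np.degrees(np.arctan2(o[1],o[0]))-90)
```

```text
16.7333 [ 0.63909593 -0.1099102   0.10858342] [ -67.4 -226. ] [2.09562851e+00 2.34008340e+00 7.65203515e-04] [-0.33842548  0.18435311  0.2964632 ]
[1.9 4.3]
6.308831478502157
```

Emit:
{"api": "arm_command", "payload": {"deltas": [[[0.2,0,-2.5,0,0,0.4],[0,0,-2.5,0,0,0],[0,0,-2.5,0,0,0],[0,0,-1.5,0,0,0],[0,0,-0.5,0,0,0],[0,0,0,0,0,0],[-0.07,0.6,0,0,0,0],[-0.07,0.6,0,0,0,0],[-0.07,0.6,0,0,0,0],[-0.04,0.3,0,0,0,0],[-0.02,0.2,0,0,0,0],[0,0,0,0,0,0]]]}}

```text
t: 17.73
tool_pos: [0.6387, -0.0861, 0.0143]
orientation: [2.081, 2.352, 0.001]
force: [0.3, 0.2, -0.3]
opening: 0.0502
gripper_force: 0.0
```

Emit:
{"api": "arm_command", "payload": {"deltas": [[[-0.02,0.2,0,0,0,0],[-0.01,0.1,0,0,0,0],[-0.01,0.1,0,0,0,0],[0,0,0,0,0,0]]]}}

```text
t: 18.07
tool_pos: [0.6383, -0.0832, 0.014]
orientation: [2.082, 2.351, 0.0]
force: [0.5, -3.5, 1.8]
opening: 0.0505
gripper_force: 1.4
```

Emit:
{"api": "arm_command", "payload": {"deltas": [[[-0.01,0.1,0,0,0,0],[-0.01,0.1,0,0,0,0],[0,0,0,0,0,0]]]}}

```text
t: 18.32
tool_pos: [0.638, -0.081, 0.014]
orientation: [2.082, 2.351, 0.0]
force: [0.6, -4.0, 3.5]
opening: 0.0502
gripper_force: 1.9
```

Emit:
{"api": "arm_command", "payload": {"deltas": [[[-0.01,0.1,0,0,0,0],[-0.01,0.1,0,0,0,0],[0,0,0,0,0,0]]]}}

```text
t: 18.57
tool_pos: [0.6378, -0.0803, 0.014]
orientation: [2.082, 2.35, -0.002]
force: [0.1, -10.1, 2.6]
opening: 0.0502
gripper_force: 4.9
```

Emit:
{"api": "arm_command", "payload": {"deltas": [[[-0.01,0.1,0,0,0,0],[-0.01,0.1,0,0,0,0],[0,0,0,0,0,0]]]}}

```text
t: 18.82
tool_pos: [0.6375, -0.0802, 0.014]
orientation: [2.082, 2.348, -0.005]
force: [-0.3, -16.4, 1.8]
opening: 0.0501
gripper_force: 8.4
```

Emit:
{"api": "arm_command", "payload": {"deltas": [[[0.05,-0.5,0,0,0,0],[0.1,-0.8,0,0,0,0],[0.1,-0.8,0,0,0,0],[0,0,3,0,0,0],[0,0,3,0,0,0],[0,0,3,0,0,-7],[-0.9,0.8,0,0,0,-7],[-0.9,0.8,0,0,0,-7],[-0.9,0.8,0,0,0,-7],[-0.9,0.8,0,0,0,-7],[-0.9,0.8,0,0,0,-7],[-0.9,0.8,0,0,0,-7]]]}}

```text
t: 19.82
tool_pos: [0.5851, -0.0492, 0.1032]
orientation: [-2.873, -1.268, 0.001]
force: [0.6, -0.5, -0.4]
opening: 0.0501
gripper_force: 0.0
```

Emit:
{"api": "arm_command", "payload": {"deltas": [[[-0.9,0.8,0,0,0,-7],[-0.9,0.8,0,0,0,-7],[-0.9,0.8,0,0,0,-7],[-0.9,0.8,0,0,0,-7],[-0.9,0.8,0,0,0,-7],[-0.9,0.8,0,0,0,-6],[0,0,0,0,0,0],[0,0,0,0,0,0]]], "gripper": 1}}

```text
t: 20.48
tool_pos: [0.5316, -0.0015, 0.1035]
orientation: [-3.135, -0.197, 0.0]
force: [0.7, -0.1, 0.3]
opening: 0.0927
gripper_force: 0.0
```

```bash
cat > w.py <<'E'
from h import *
import sys
s=monitor.read_state();print(s['t'],s['tool_pos'],org(s['tool_pos']),s['orientation'],s['force'])
o=s['orientation'];print(2*np.degrees(np.arctan2(o[1],o[0]))-90)
f=sys.argv[1];im=snap('wrist',f)
b=((im[...,2]>120)&(im[...,1]<70)&(im[...,0]<70)).astype(np.uint8)*255
b=cv2.morphologyEx(b,cv2.MORPH_OPEN,np.ones((5,5)));c=max(cv2.findContours(b,0,2)[0],key=cv2.contourArea)
a=cv2.approxPolyDP(cv2.convexHull(c),10,True)[:,0];print(a.tolist(),[org(at(f,p,.028)) for p in a])
E
python3 w.py w2.png
```

```text
20.4833 [ 0.5316426  -0.00147514  0.10346009] [-161.4 -105.6] [-3.13504461e+00 -1.97239756e-01  4.86435237e-04] [ 0.68158588 -0.0866475   0.31086043]
-442.80001937384736
[[482, 0], [461, 193], [135, 190], [114, 0]] [array([ -29.1, -187. ]), array([-129.7, -185.9]), array([-129.5,    2.8]), array([-30.7,   2.8])]
```

View pics/w2.png

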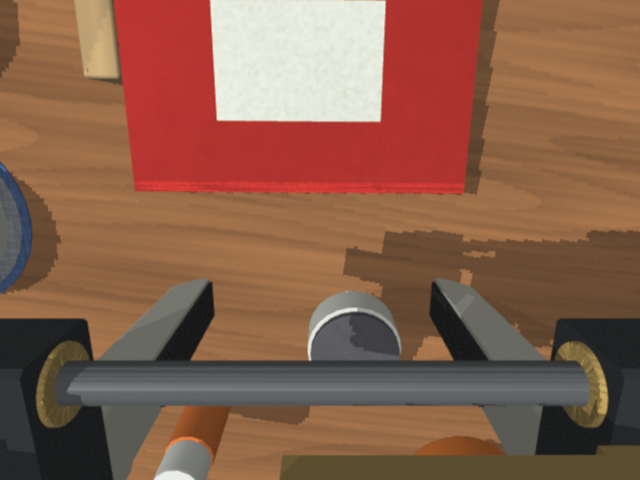

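The book's left edge meets the side rail at about (118,60), and its front edge is parallel to the fingers. One last press into the back rail.

Emit:
{"api": "arm_command", "payload": {"deltas": [[[0,0,-2.5,0,0,-0.4],[0,0,-2.5,0,0,0],[0,0,-2.5,0,0,0],[0,0,-1.0,0,0,0],[0,0,-0.4,0,0,0],[0,0,0,0,0,0],[0.6,0.07,0,0,0,0],[0.6,0.07,0,0,0,0],[0.6,0.07,0,0,0,0],[0.2,0.02,0,0,0,0],[0.1,0.01,0,0,0,0],[0,0,0,0,0,0]]]}}

```text
t: 21.53
tool_pos: [0.5534, 0.0008, 0.015]
orientation: [3.136, 0.18, 0.001]
force: [-0.4, -0.4, 0.3]
opening: 0.0933
gripper_force: 0.0
```

Emit:
{"api": "arm_command", "payload": {"deltas": [[[0.1,0.01,0,0,0,0],[0.1,0.01,0,0,0,0],[0.1,0.01,0,0,0,0],[0,0,0,0,0,0]]]}}

```text
t: 21.87
tool_pos: [0.5553, 0.0011, 0.0145]
orientation: [-3.136, -0.18, 0.002]
force: [-2.3, -0.5, 2.0]
opening: 0.0928
gripper_force: 1.4
```

Emit:
{"api": "arm_command", "payload": {"deltas": [[[0.1,0.01,0,0,0,0],[0.1,0.01,0,0,0,0],[0,0,0,0,0,0]]]}}

```text
t: 22.12
tool_pos: [0.5556, 0.0011, 0.0142]
orientation: [-3.136, -0.18, 0.008]
force: [-11.8, -0.8, 9.0]
opening: 0.0931
gripper_force: 5.8
```

Emit:
{"api": "arm_command", "payload": {"deltas": [[[-0.4,-0.04,0,0,0,0],[-0.8,-0.1,0,0,0,0],[-0.9,-0.1,0,0,0,0],[0,0,2.5,0,0,0],[0,0,3,0,0,0],[0,0,3,0,0,0],[0,0,3,0,0,0],[0,0,3,0,0,0],[-2,0,3,0,0,0],[-3,0,2,0,0,0],[-3,0,0,0,0,0],[-3,0,0,0,0,0]]]}}

```text
t: 23.12
tool_pos: [0.4268, -0.0014, 0.2114]
orientation: [3.136, 0.179, 0.007]
force: [-0.1, 0.4, -1.0]
opening: 0.093
gripper_force: 0.0
```

Run:
```python
from h import *
s=monitor.read_state();print(s['t'],s['tool_pos'],s['force'])
a=snap('top','t9.png');b=snap('side','s9.png')
cv2.imwrite('pics/fin.png',np.vstack([cv2.resize(a[130:290,120:450],(600,290)),cv2.resize(b[170:330,190:470],(542,310))[:, :].copy() if 0 else cv2.resize(b[170:315,190:490],(600,290))]))
```

```text
23.1167 [ 0.42677104 -0.0013753   0.21138793] [-0.09862313  0.44294994 -1.01997042]
```

View pics/fin.png

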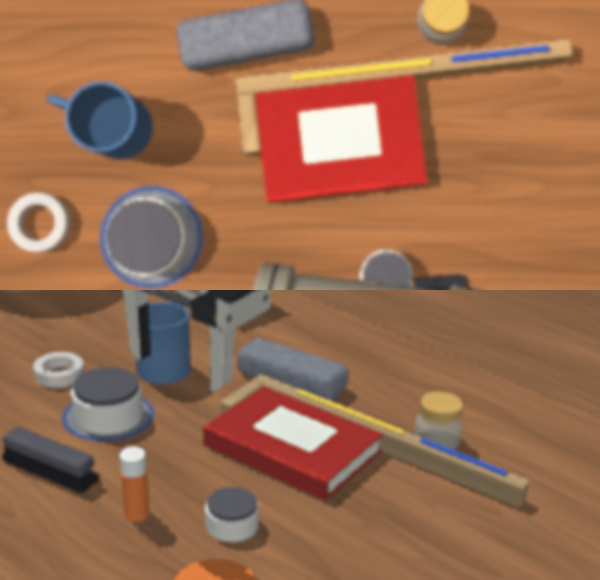

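The book is flush in the corner at (257,90) in the upper picture, and the jar sits wholly on the mark at (150,236). Everything else is in place.

```bash
python3 -c "
from plant import ticket;print(ticket.close_job())"
```

```text
the job is handed in; nothing more can be done
None
```

I pushed the jar wholly onto the felt mark, about 3 mm off its centre, then pushed the book flush against both rails of the organiser, and handed the job in at about 23 s of the 67 s allowed; the last pictures show nothing else moved.

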